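Prop open the specimen chest

ROBOT

A 6-joint arm with a two-finger parallel gripper is mounted at the origin on the work surface. World frame = base frame: x ahead of the robot, y to its left, z up, the work surface at z = 0. Lengths are in mm, angles in rad, forces in N, time in s.
With the tool pointing down it reaches from about 275 to 1000 mm from the base axis. Payload 8.4 kg.
Tool frame: the origin (TCP) lies midway between the tips of the shut fingers; the grasp point (between the pads) lies 19 mm behind it; y points along the fingers, z is the direction in which the jaws open and shut, and the axes are right-handed (so a half turn about y gives the same grasp; the last joint's range is limited). The gripper opens to 85 mm and grips with 20 to 120 N. Pads are 22 mm wide; open, the fingers measure 114 mm over their backs; the gripper's body (76 mm by 85 mm) begins 54 mm behind the grasp point. The pads swing forward as they close: fully open they stand 13 mm farther back than shut.
Start: joints at [-1.187, 0.353, 1.633, -0, 1.155, -0.002], TCP at [235.186, -579.064, 207.681] pointing down, gripper open.
Joint ranges: [-2.63, 2.63], [-0.92, 2.1], [0.06, 2.66], [-1.3, 4.44], [0, 2.69], [-3.02, 3.02]. Speed limits (rad/s): [2.22, 2.22, 2.79, 3.14, 3.14, 3.14].

INTERFACE

Orientations are given as [roll, pitch, yaw] about the fixed x, y, z axes, in that order (R = Rz(yaw) Ry(pitch) Rx(roll)).
In Python, from rig import r, imaging gives the robot as it stands. The module is installed in compiled form; this text tells all that it offers.
- The arm moves only by the tool send_rows, never from a script. Its argument "series" is a list of rows, each a list of 6 numbers: the shift along the tool's x, y, z in m, then the turn, a rotation vector about the tool's x, y, z in degrees. In form: [[dx, dy, dz, ax, ay, az], ...]. A call has 1 to 8 rows; each row shifts and turns the commanded pose from where the row before left it, along the tool's axes as they then stand; what a row does not reach is not made up. A row lasts 1/10 s, in which the tool goes at most 50 mm and 8.59 degrees, less where a joint would pass 70% of its speed; a pose out of reach is approached as far as the arm can. A call is refused whole if a number of a shift passes 0.05 or a number of a turn 8.59, either way. A call with a gripper value outside its range is refused whole. "gripper" is the opening, from 0 (shut) to 1 (fully open), set as the call begins (left out, the last holds). The fingers move at their own pace and stop on an object; "squeeze" is the grip in N (left out, the last holds). Time passes only in rows, so rows that do not move let the fingers close. It gives the time, the measured TCP pose, the force and the opening at its end, in the units of the state.
- r.sense(): the state, without advancing time (a new reading comes with each control period).
- imaging.grab_frame(name): name is "scene" or "side" or "wrist"; returns a dict with "frame" (384x512x3 uint8, red, green, blue), "depth" (384x512 float32, mm along the optical axis (not along the pixel's ray), 0 where there is no reading), "intrinsics" (3x3 intrinsics, pixels), "origin" and "rotation" of the camera in the world. Camera axes: x right, y down, z forward; pixel columns grow to the right and rows downward; lengths in mm; the calibration is good to about 2 mm. A picture is of the moment at which its call begins.
- r.sign_off(): hands the job in, once; it reports no verdict.
The state is a dict: "clock": time; "qpos": joint angles; "qvel": joint speeds; "joint_efforts": joint torques, N m; "eef_pos": TCP position; "tcp_rot": TCP orientation; "contact_force": force on the tool from outside, world axes, zero at the start; "wrist_torque": the same for the moment, N m; "opening": opening from 0.0 (shut) to 1.0 (fully open).
Only numpy, scipy, OpenCV 4.12 (cv2) and the standard library are available. Lean on these libraries where they do the work, as an engineer would, in place of code of your own. Each camera call takes 0.05 s, during which the arm holds its last target.

TASK

The lid of the specimen chest is leaning back, open. Lift the prop rod out of its clip on the chest's deck, swing it up and right over until it lies against its stop, leaning towards the lid; then tip the lid forward onto it, so that the rod's tip sits in the slot under the lid and the rod holds the lid open by itself.

Things in the scene. Friction and masses are not known exactly. Their poses are not given: they have to be found in the camera images.
- prop_rod (a joint): Angle of the prop rod: straight steel rod, 10 mm thick, 14 mm ball at the free end; pivot to ball centre 178 mm. 0 = level in its open-topped clip (62 mm from pivot, cheeks 9 mm above the rod's axis), pointing away from the lid; grows as the tip rises; 1.57 upright; 2.34 = stop, leaning to the lid. Swings freely, 90 g: let go past upright it sinks onto the stop, before upright it sinks back.
- rod_tip (a point): Centre of the ball at the rod's free end. y axis: along the rod from pivot to tip (pivot 178 mm back along -y, 102 mm above the bench). x axis: the pivot's axis, level, parallel to the lid's hinge; a positive turn about x raises the rod.
- lid (a joint): Angle of the flat white lid: 250 mm along the hinge, 165 mm from hinge to free edge, 8 mm thick, 250 g. 0 shut (reaching towards the rod's pivot), 1.57 upright, limit 1.8 (leaning back). Slight friction: near upright it stays; leaned forward to 1.4 or less it sinks by itself, damped, and falls shut unless the rod catches it. With the rod's tip in the slot it rests at about 1.2.
- lid_slot (a point): Centre of the slot, an open steel pocket (inside 30 mm across the lid, 24 mm along the hinge, 16 mm deep) on the lid's inner face, 6 mm off that face. y axis: from hinge to free edge (hinge 140 mm back, edge 25 mm on); z: out of the outer face; x: along the hinge; the lid spans x from -170 to +80 mm. Moves in the rod's plane; with the rod on its stop it comes down right over the ball.
- chest: The fixed white chest, 250 x 390 x 100 mm; origin on the bench, x axis along the hinge, y from lid to deck. Hinge at y -178, z 102 mm; rod pivot at x 45, y 2, z 102; flat deck (z 65) from y -10 to 205, clear for 28 mm or more either side of the rod's outer half. A fixed grab rail bent down at both ends (x -100, z 90) is not the rod, nor is the loose stirring rod on the bench.

How it is judged (in metres and radians):
On the way:
1. the prop rod is swung over onto its stop while the lid still stands back from it (value of joint prop_rod above 2.2 rad and distance between rod_tip and lid_slot above 0.025 m), for 0.1 s.
At the end, for the whole second after the job is handed in: The rod leans towards the lid (rod angle over 2.0 rad), its tip is within 18 mm of the slot's point, and the lid rests on it, still, between 1.0 and 1.3 rad open (distance between rod_tip and lid_slot below 0.018 m and value of joint lid between 1 and 1.3 rad and value of joint prop_rod above 2 rad and velocity of joint lid between -0.05 and 0.05 rad/s); the robot touches nothing.
It also fails if it takes over 48 s, if anything falls off the work surface, if the arm or the gripper's body presses on something with over 40 N, if the wrist force passes 120 N, or if a joint passes its speed limit or range.

## Working session

There is one attempt and no reset: what is moved stays moved. The work goes in short steps, Python scripts to look and compute and a tool call to move; the robot and the scene stay as the last step left them, time stands still between calls to the robot, and variables do not carry over. Pictures are saved under pics/ and viewed, and the job is handed in when it is done.

Besides the shell and the picture viewer there is one more tool, called after "Emit:" by a JSON object that holds its "fn" and its "kwargs". send_rows: Moves the arm, as the interface text tells. Its arguments: {"type":"object","properties":{"series":{"type":"array","items":{"type":"array","items":{"type":"number"}}},"gripper":{"type":"number"},"squeeze":{"type":"number"}},"required":["series"]}

```bash
mkdir -p pics; ls; cat > h.py <<'E'
import numpy as np, cv2, pickle
from rig import r, imaging
def snap(n,tag):
    d=imaging.grab_frame(n); pickle.dump(d,open(f'pics/{tag}.pkl','wb'))
    cv2.imwrite(f'pics/{tag}.png',cv2.cvtColor(d['frame'],cv2.COLOR_RGB2BGR)); return d
def load(tag): return pickle.load(open(f'pics/{tag}.pkl','rb'))
def px(d,u,v,z=None):
    K=np.array(d['intrinsics']); z=d['depth'][v,u] if z is None else z
    p=np.array([(u-K[0,2])/K[0,0]*z,(v-K[1,2])/K[1,1]*z,z])
    return np.array(d['rotation'])@p+np.array(d['origin'])
def proj(d,P):
    K=np.array(d['intrinsics']); p=np.array(d['rotation']).T@(np.array(P)-np.array(d['origin']))
    return (K@p/p[2])[:2]
E
python3 - <<'E'
from h import *
np.set_printoptions(precision=3,suppress=True)
print(r.sense())
for n in ['scene','side','wrist']:
    d=snap(n,n+'0'); print(n,d['origin'],np.array(d['rotation']).tolist(),d['intrinsics'])
E
```

```text
pics
{'clock': 0.0, 'qpos': array([-1.187,  0.354,  1.634, -0.   ,  1.155, -0.002]), 'qvel': array([-0.   , -0.   , -0.   ,  0.001,  0.   , -0.001]), 'joint_efforts': array([ -0.   , -60.526, -34.207,   0.   ,   0.009,   0.   ]), 'eef_pos': array([ 234.99 , -578.592,  206.946]), 'tcp_rot': array([-1.572, -0.   , -2.756]), 'contact_force': array([ 0.496, -0.186,  0.698]), 'wrist_torque': array([-0.06 , -0.026,  0.036]), 'opening': 1.0016660357712288}
scene [1203.328   69.975  566.763] [-2.2028114522106517, -0.02366798107218404, 1.6337487905810522] [[444.453   0.    256.091]
 [  0.    444.453 188.83 ]
 [  0.      0.      1.   ]]
side [492.287 590.691 651.719] [-2.3402491837859234, 0.01270673697321345, -3.0540028190501483] [[367.275   0.    254.069]
 [  0.    367.275 188.842]
 [  0.      0.      1.   ]]
wrist [ 302.751 -551.583  373.902] [2.8512355818262125, 0.0003703623507880227, -1.1852685415500805] [[282.23    0.    250.875]
 [  0.    282.23  190.023]
 [  0.      0.      1.   ]]
```

```bash
cat >> h.py <<'E'
from scipy.spatial.transform import Rotation as R
def rot(d): return R.from_euler('xyz',d['rotation']).as_matrix()
def px(d,u,v,z=None):
    K=np.array(d['intrinsics']); z=d['depth'][int(v),int(u)] if z is None else z
    p=np.array([(u-K[0,2])/K[0,0]*z,(v-K[1,2])/K[1,1]*z,z])
    return rot(d)@p+np.array(d['origin'])
def proj(d,P):
    K=np.array(d['intrinsics']); p=rot(d).T@(np.array(P)-np.array(d['origin']))
    return (K@p/p[2])[:2]
np.set_printoptions(precision=3,suppress=True)
E
```

```text
(no output)
```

View pics/scene0.png

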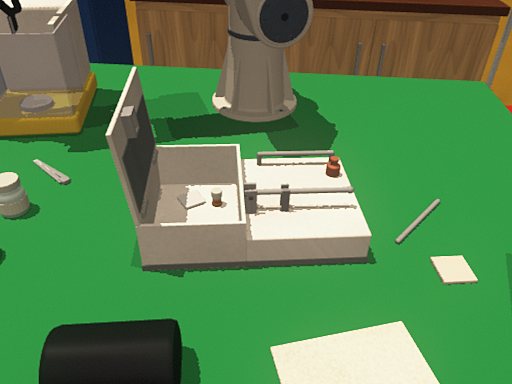

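View pics/side0.png

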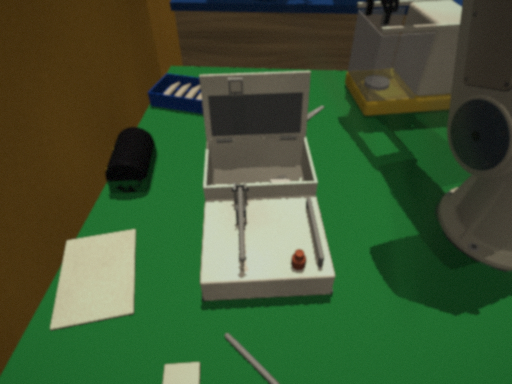

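View pics/wrist0.png

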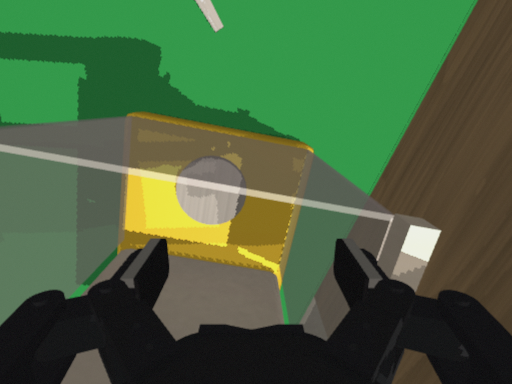

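```bash
python3 - <<'E'
from h import *
d=load('scene0'); im=cv2.cvtColor(d['frame'],cv2.COLOR_RGB2BGR)
cv2.imwrite('pics/z1.png',cv2.resize(im[60:270,110:380],None,fx=2.9,fy=2.8,interpolation=3))
d=load('side0'); im=cv2.cvtColor(d['frame'],cv2.COLOR_RGB2BGR)
cv2.imwrite('pics/z2.png',cv2.resize(im[60:310,190:340],None,fx=4,fy=2.4,interpolation=3))
d=load('scene0')
for q in [(352,189),(250,195),(285,190),(330,190),(345,240),(258,230),(128,120),(142,70),(140,218),(362,255),(140,260)]: print('scene',q,px(d,*q))
d=load('side0')
for q in [(242,265),(242,268),(240,190),(242,240),(222,270),(235,86),(206,76),(308,74),(206,137),(205,200),(322,275),(308,135)]: print('side',q,px(d,*q))
E
```

```text
scene (352, 189) [560.811 209.947 107.45 ]
scene (250, 195) [593.79   31.971 106.313]
scene (285, 190) [581.465  91.692 112.136]
scene (330, 190) [563.178 171.499 104.306]
scene (345, 240) [636.418 197.75   54.373]
scene (258, 230) [636.38   49.381  65.163]
scene (128, 120) [ 619.242 -151.31   252.826]
scene (142, 70) [-200.525 -386.405    2.099]
scene (140, 218) [ 670.286 -138.483  105.648]
scene (362, 255) [631.695 233.1    17.302]
scene (140, 260) [ 662.106 -154.469    1.822]
side (242, 265) [557.091 197.594  67.481]
side (242, 268) [556.332 204.327  67.669]
side (240, 190) [577.723  38.002 108.197]
side (242, 240) [558.683 170.266 108.243]
side (222, 270) [593.203 210.961  66.636]
side (235, 86) [ 607.528 -165.449  238.83 ]
side (206, 76) [ 670.663 -159.52   264.254]
side (308, 74) [ 443.92  -191.11   260.254]
side (206, 137) [ 721.919 -288.337    1.557]
side (205, 200) [676.649 -28.24    2.106]
side (322, 275) [407.736 205.573  64.371]
side (308, 135) [ 418.735 -319.252    1.891]
```

View pics/z1.png

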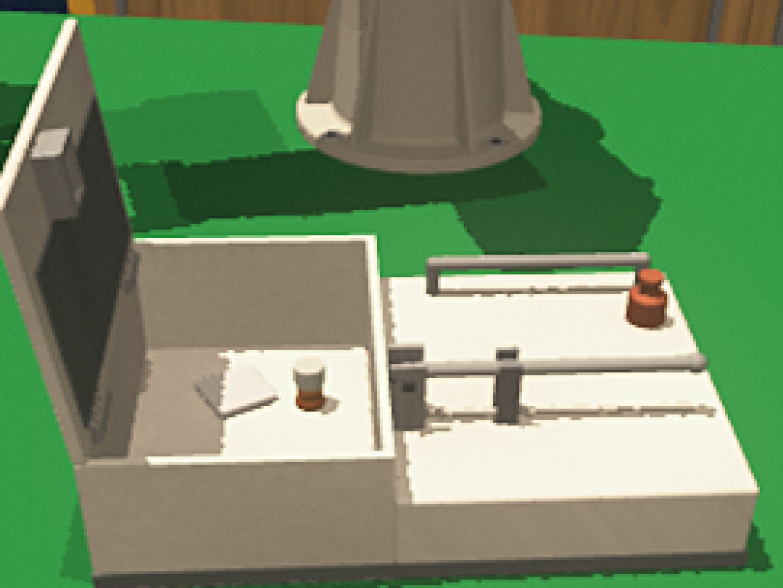

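View pics/z2.png

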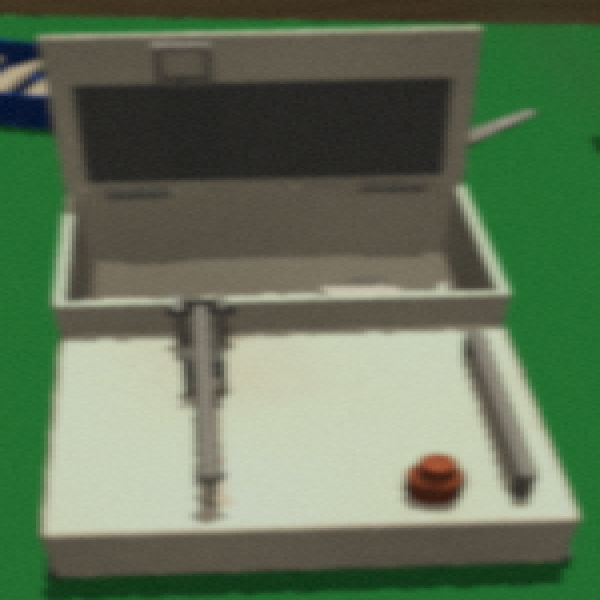

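```bash
cat >> h.py <<'E'
def cloud(d):
    z=d['depth']; v,u=np.mgrid[:384,:512]; K=np.array(d['intrinsics'])
    p=np.stack([(u-K[0,2])/K[0,0]*z,(v-K[1,2])/K[1,1]*z,z],-1)@rot(d).T+np.array(d['origin'])
    p[z<=0]=np.nan; return p
E
python3 - <<'E'
from h import *
for n in ['scene0','side0']:
    d=load(n); P=cloud(d).reshape(-1,3)
    m=(P[:,2]>97)&(P[:,2]<120)&(P[:,0]>540)&(P[:,0]<610)&(P[:,1]>20)&(P[:,1]<230)
    Q=P[m]; print(n,m.sum())
    m2=Q[:,1]>110; A=Q[m2]
    c=A.mean(0); s,_,vt=np.linalg.svd(A-c)[0:3]; print('rod dir',vt[0],'c',c,'ymax',A[:,1].max(),'zrange',A[:,2].min(),A[:,2].max())
    for a in A[np.argsort(A[:,1])][::max(1,len(A)//14)]: print(a)
    # lid
    m=(P[:,2]>125)&(P[:,2]<290)&(P[:,1]<-110)&(P[:,1]>-240)&(P[:,0]>400)&(P[:,0]<720)
    L=P[m]; 
    n0=None
    rng=np.random.default_rng(0);best=0
    for i in range(300):
        t=L[rng.choice(len(L),3,False)]; nn=np.cross(t[1]-t[0],t[2]-t[0]); nn/=np.linalg.norm(nn)
        k=np.abs((L-t[0])@nn)<2.5
        if k.sum()>best: best=k.sum(); bk=k
    I=L[bk]; c=I.mean(0); w=np.linalg.svd(I-c,full_matrices=False)[2]
    nn=w[2]*np.sign(w[2][1]); print('lid',best,len(L),'normal',nn,'c',c,'ranges',I.min(0),I.max(0),'yaw',np.arctan2(-nn[0],nn[1]),'lean',np.arcsin(nn[2]))
    # chest top rim points
    m=(P[:,2]>92)&(P[:,2]<106)&(P[:,1]>-160)&(P[:,1]<30)&(P[:,0]>400)&(P[:,0]<700)
    print('rim z',np.median(P[m][:,2]), 'x',np.percentile(P[m][:,0],[1,99]))
E
```

```text
scene0 834
rod dir [ 0.133 -0.991 -0.006] c [564.291 162.509 105.243] ymax 212.64640394912638 zrange 98.583084460279 109.88867966311096
[570.211 110.084  98.583]
[571.617 116.823 102.301]
[569.971 123.572 105.936]
[571.17  132.163 107.416]
[568.606 139.599 103.869]
[563.51  148.261 107.307]
[565.736 155.422 105.057]
[560.491 162.403 108.284]
[563.168 169.494 106.35 ]
[563.808 176.356 107.295]
[562.78  182.596 100.387]
[562.735 189.3   103.029]
[559.011 197.832 107.484]
[558.681 204.865 107.733]
[555.281 210.497 107.85 ]
lid 3107 3975 normal [-0.133  0.983  0.124] c [ 587.194 -158.74   200.125] ranges [ 438.068 -188.201  125.046] [ 687.777 -138.78   267.924] yaw 0.1340200626134889 lean 0.12472648856294809
rim z 99.74656188939053 x [417.579 684.077]
side0 534
rod dir [-0.143  0.99  -0.006] c [559.654 166.589 107.   ] ymax 212.3874548089833 zrange 98.46070078960884 110.52112339752398
[565.423 110.185 107.352]
[570.371 119.584 105.657]
[569.548 126.785 105.083]
[562.62  135.44  106.904]
[565.595 143.295 107.048]
[564.715 150.819 107.291]
[563.941 157.669 106.834]
[555.533 165.553 105.553]
[556.448 173.912 107.15 ]
[553.801 181.657 105.48 ]
[554.713 189.749 107.095]
[552.166 196.331 107.207]
[549.471 204.685 106.905]
[549.112 208.342 105.992]
[556.141 210.242 104.845]
lid 5249 6199 normal [-0.135  0.982  0.132] c [ 561.415 -165.744  200.037] ranges [ 436.828 -192.403  125.005] [ 685.467 -139.131  268.667] yaw 0.1370136212863765 lean 0.13209370456905478
rim z 100.32586568197507 x [415.348 677.959]
```

Emit:
{"fn": "send_rows", "kwargs": {"series": [[0,-0.05,0,0,-8.4,0],[0,-0.05,0,0,-8.4,0],[0,-0.05,0,0,-8.4,0],[0,-0.05,0,0,-8.4,0],[0,0,0,0,-8.4,0],[0,0,0,0,-8.4,0],[0,0,0,0,-8.4,0],[0,0,0,0,-8.4,0]], "gripper": 0.4, "squeeze": 25}}

```text
clock: 0.95
eef_pos: [235.1, -578.9, 407.4]
tcp_rot: [-1.571, 0.001, -1.577]
contact_force: [0.1, 0.2, 0.3]
opening: 0.401
```

Emit:
{"fn": "send_rows", "kwargs": {"series": [[0,0,0,0,-8.4,0],[0,0,0,0,0,0]]}}

```text
clock: 1.15
eef_pos: [235.1, -578.9, 407.3]
tcp_rot: [-1.571, 0.001, -1.434]
contact_force: [0.4, 0.0, -0.3]
opening: 0.4
```

```bash
cat >> h.py <<'E'
def togo(target,s=None):
    s=s or r.sense(); M=R.from_euler('xyz',s['tcp_rot'])
    return M.inv().apply(np.array(target)-s['eef_pos'])
def state():
    s=r.sense(); print('t',s['clock'],'p',s['eef_pos'],'rot',s['tcp_rot'],'F',s['contact_force'],'op',s['opening'],'q',s['qpos']); return s
PSI=0.1365
X=np.array([np.cos(PSI),np.sin(PSI),0]);Y=np.array([-np.sin(PSI),np.cos(PSI),0]);Z=np.array([0,0,1.])
PIV=np.array([580.6,28.6,102]); ORG=PIV-45*X-2*Y-102*Z
E
python3 - <<'E'
from h import *
s=state()
print(R.from_euler('xyz',s['tcp_rot']).as_matrix())
print(togo(PIV+146*Y+120*Z))
E
```

```text
t 1.15 p [ 235.148 -578.916  407.339] rot [-1.571  0.001 -1.434] F [ 0.425  0.034 -0.273] op 0.4004176570534946 q [-1.187  0.236  1.364  0.     1.543 -1.324]
[[ 0.136 -0.     0.991]
 [-0.991  0.001  0.136]
 [-0.001 -1.    -0.   ]]
[-700.656  185.713  425.076]
```

Emit:
{"fn": "send_rows", "kwargs": {"series": [[-0.041,0,0.025,0,0,0],[-0.041,0,0.025,0,0,0],[-0.041,0,0.025,0,0,0],[-0.041,0,0.025,0,0,0],[-0.041,0,0.025,0,0,0],[-0.041,0,0.025,0,0,0],[-0.041,0,0.025,0,0,0],[-0.041,0,0.025,0,0,0]]}}

```text
clock: 1.95
eef_pos: [389.7, -225.4, 407.8]
tcp_rot: [-1.57, -0.0, -1.442]
contact_force: [0.7, -1.0, -0.6]
opening: 0.401
```

Emit:
{"fn": "send_rows", "kwargs": {"series": [[-0.041,0,0.025,0,0,0],[-0.041,0,0.025,0,0,0],[-0.041,0,0.025,0,0,0],[-0.041,0,0.025,0,0,0],[-0.041,0,0.025,0,0,0],[-0.041,0,0.025,0,0,0],[-0.041,0,0.025,0,0,0],[-0.041,0,0.025,0,0,0]]}}

```text
clock: 2.75
eef_pos: [544.0, 126.7, 407.7]
tcp_rot: [-1.571, -0.0, -1.441]
contact_force: [1.1, 0.1, -0.1]
opening: 0.399
```

Emit:
{"fn": "send_rows", "kwargs": {"series": [[-0.041,0.04,0.025,0,0,0],[0,0.045,0,0,0,0],[0,0.045,0,0,0,0],[0,0.02,0,0,0,0],[0,0,0,0,0,0]]}}

```text
clock: 3.25
eef_pos: [556.9, 159.4, 262.1]
tcp_rot: [-1.577, -0.001, -1.44]
contact_force: [-0.4, -1.0, -0.7]
opening: 0.401
```

```bash
python3 - <<'E'
from h import *
s=state(); print(togo(PIV+146*Y-19*Z))
d=snap('wrist','wrist1'); print(d['origin'])
P=cloud(d).reshape(-1,3); D=P-PIV
u,v,w=D@X,D@Y,D[:,2]
m=(w>-7)&(w<15)&(abs(u)<30)&(v>80)&(v<200); Q=P[m]; print(m.sum())
for a in range(80,200,10):
    k=(v>a)&(v<a+10)&m
    if k.sum(): print(a,'u',np.median(u[k]),u[k].min(),u[k].max(),'w',np.percentile(w[k],95))
print('vmax',v[m].max())
E
```

```text
t 3.25 p [556.917 159.423 262.097] rot [-1.577 -0.001 -1.44 ] F [-0.372 -0.952 -0.662] op 0.4007538280310021 q [0.276 0.238 1.667 0.    1.242 0.146]
[-13.367 179.046   6.729]
[548.293 231.932 428.874]
727
80 u -1.7541529457553475 -5.428265545661984 3.13911782146545 w 6.770591570024271
90 u -1.7341216016359435 -5.380941587300921 3.113525300342839 w 6.246759733876689
100 u -0.5551246614615846 -5.334872100310277 3.097888971201635 w 6.684532011430889
110 u -1.6984064186137064 -5.281299102395587 3.0835077094166397 w 6.470921759586849
120 u -0.5343993285216332 -5.235128646698084 3.047221113746993 w 6.515682703542529
130 u -1.0913899729086367 -5.1863792752468285 3.0319690470475273 w 6.5241848043225446
140 u -1.080738082847095 -5.1347522211159955 3.006282201640563 w 6.754593404056129
150 u -0.5054284617733313 -5.088094589834033 2.9737695932527455 w 6.3558957159641185
160 u -1.0511828313703597 -5.035823909424376 2.982516909902872 w 6.667476263375718
170 u -0.5099241618861559 -7.236872172448326 5.216982473361854 w 8.34776862644319
180 u -0.5035000537419694 -7.192049530687878 5.159937154058954 w 7.631191546969532
vmax 184.41079765557444
```

View pics/wrist1.png

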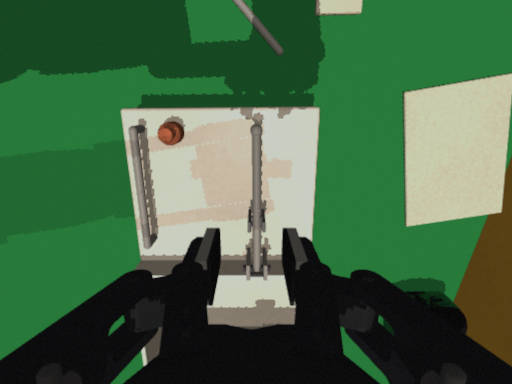

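The wrist view shows the rod running down column 257, with the ball at (256,129) and the pivot near row 265. It sits centred between the fingers. The rail is off to the left at (142,185). The measured ball distance is 178 mm, which matches the text.

Emit:
{"fn": "send_rows", "kwargs": {"series": [[-0.013,0.04,0.0055,0,0,0],[0,0.045,0,0,0,0],[0,0.045,0,0,0,0],[0,0.03,0,0,0,0],[0,0.017,0,0,0,0],[0,0,0,0,0,0],[0,0,0,0,0,0]]}}

```text
clock: 4.0
eef_pos: [564.3, 173.8, 90.5]
tcp_rot: [-1.568, 0.0, -1.438]
contact_force: [1.0, 0.6, 0.5]
opening: 0.398
```

```bash
python3 - <<'E'
from h import *
s=state(); print(togo(PIV+146*Y-19*Z-X)); snap('scene','scene1')
E
```

```text
t 4.0 p [564.323 173.797  90.526] rot [-1.568  0.    -1.438] F [0.965 0.643 0.534] op 0.39821503187272667 q [0.296 0.433 1.808 0.    0.898 0.163]
[ 0.081  7.515 -4.651]
```

View pics/scene1.png

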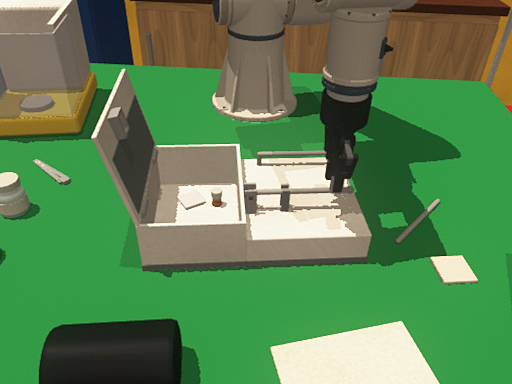

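Emit:
{"fn": "send_rows", "kwargs": {"series": [[0,0.007,-0.0045,0,0,0],[0,0,0,0,0,0]]}}

```text
clock: 4.25
eef_pos: [557.9, 172.8, 82.1]
tcp_rot: [-1.571, 0.0, -1.437]
contact_force: [-0.8, 0.4, -0.0]
opening: 0.404
```

Emit:
{"fn": "send_rows", "kwargs": {"series": [[0,0,0,0,0,0],[0,0,0,0,0,0],[0,0,0,0,0,0],[0,0,0,0,0,0],[0,0,0,0,0,0]], "gripper": 0}}

```text
clock: 4.75
eef_pos: [560.2, 173.3, 83.2]
tcp_rot: [-1.567, 0.001, -1.436]
contact_force: [1.8, -0.5, 7.4]
opening: -0.002
```

```bash
python3 - <<'E'
from h import *
s=state(); M=R.from_euler('xyz',s['tcp_rot'])
# arc rows: grasp point radius 146 about pivot, tool orientation fixed
g=s['eef_pos']-19*M.as_matrix()[:,1]; D=g-PIV; print('grasp rel pivot',D@X,D@Y,D[2])
r0=np.hypot(D@Y,D[2]); a0=np.arctan2(D[2],D@Y); print(r0,a0)
a=np.linspace(a0,1.85,10)
a=np.linspace(a0,1.85,14)
p=[PIV+(D@X)*X+r0*np.cos(t)*Y+r0*np.sin(t)*Z for t in a]
for i in range(13): print(round(a[i+1],2),M.inv().apply(p[i+1]-p[i]).round(1))
E
```

```text
t 4.75 p [560.236 173.34   83.212] rot [-1.567  0.001 -1.436] F [ 1.779 -0.532  7.41 ] op -0.00160552837170496 q [ 0.298  0.437  1.822 -0.     0.878  0.163]
grasp rel pivot -0.5535052550133668 146.15438870532546 0.21202065708280315
146.15454249042824 0.0014506612509840873
0.14 [  1.5 -20.7   0.1]
0.29 [  4.4 -20.3   0.1]
0.43 [  7.2 -19.5   0.1]
0.57 [  9.9 -18.2   0.1]
0.71 [ 12.4 -16.6   0.1]
0.85 [ 14.6 -14.7   0.1]
1.0 [ 16.6 -12.5   0.1]
1.14 [ 18.2 -10.    0.1]
1.28 [19.4 -7.3  0.1]
1.42 [20.3 -4.5  0.1]
1.57 [20.7 -1.6  0. ]
1.71 [20.7  1.4  0. ]
1.85 [20.3  4.3  0. ]
```

```bash
python3 - <<'E'
from h import *
for n in ['scene','side','wrist']:
    d=snap(n,n+'2')
im=cv2.cvtColor(load('scene2')['frame'],cv2.COLOR_RGB2BGR)[100:240,220:400]
im2=cv2.cvtColor(load('side2')['frame'],cv2.COLOR_RGB2BGR)[150:300,190:340]
cv2.imwrite('pics/z3.png',np.hstack([cv2.resize(im,(400,400),interpolation=3),cv2.resize(im2,(400,400),interpolation=3)]))
E
```

```text
(no output)
```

View pics/z3.png

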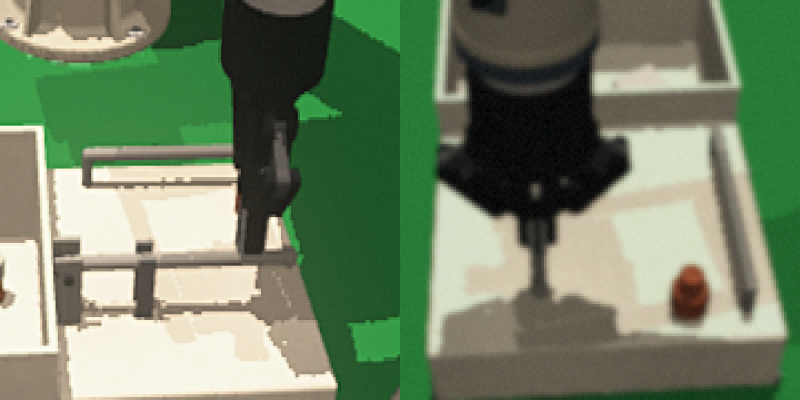

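View pics/wrist2.png

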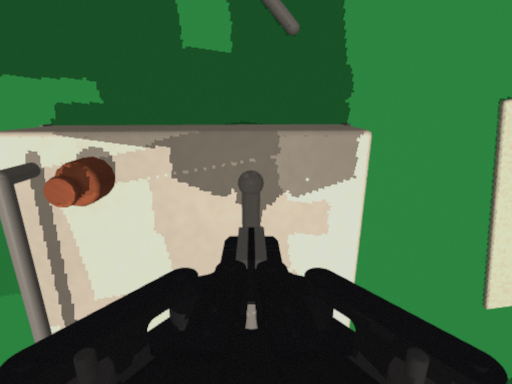

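```bash
python3 - <<'E'
from h import *
state()
for n in ['scene2','side2','wrist2']:
    d=load(n); P=cloud(d); D=P-PIV; u,v,w=D@X,D@Y,D[...,2]
    if n=='scene2':
        for c in (328,332,336,338):
            print(c,[(rr,tuple(np.round([u[rr,c],v[rr,c],w[rr,c]],0))) for rr in range(166,204,3)])
    m=(abs(u)<40)&(v>110)&(v<200)&(w>-30)&(w<60)
    for a in range(110,190,10):
        k=m&(v>a)&(v<a+10)
        if k.sum(): print(n,a,k.sum(),'u',u[k].min(),u[k].max(),'w',w[k].min(),w[k].max())
d=load('wrist2')
print(proj(d,PIV+178*Y),proj(d,PIV+178*Y+1.3*Z-X))
E
```

```text
t 4.9 p [560.222 173.327  83.197] rot [-1.567  0.001 -1.436] F [1.741 0.105 7.638] op 0.00029681871171110484 q [ 0.298  0.437  1.822 -0.     0.878  0.163]
328 [(166, (np.float64(-4.0), np.float64(136.0), np.float64(49.0))), (169, (np.float64(-4.0), np.float64(137.0), np.float64(43.0))), (172, (np.float64(-4.0), np.float64(137.0), np.float64(37.0))), (175, (np.float64(2.0), np.float64(136.0), np.float64(35.0))), (178, (np.float64(5.0), np.float64(136.0), np.float64(30.0))), (181, (np.float64(4.0), np.float64(137.0), np.float64(24.0))), (184, (np.float64(5.0), np.float64(138.0), np.float64(17.0))), (187, (np.float64(7.0), np.float64(138.0), np.float64(12.0))), (190, (np.float64(3.0), np.float64(140.0), np.float64(3.0))), (193, (np.float64(-39.0), np.float64(154.0), np.float64(-36.0))), (196, (np.float64(-31.0), np.float64(152.0), np.float64(-37.0))), (199, (np.float64(-23.0), np.float64(150.0), np.float64(-37.0))), (202, (np.float64(-12.0), np.float64(148.0), np.float64(-36.0)))]
332 [(166, (np.float64(13.0), np.float64(138.0), np.float64(60.0))), (169, (np.float64(22.0), np.float64(13
[... 3616 characters left out ...]
7652
side2 180 32 u -8.513776232433363 4.1430197608222255 w -2.4056509294374564 8.106470194627263
wrist2 130 436 u -37.92214342586244 35.6311669483408 w 41.78082651862917 59.99458549777438
wrist2 140 403 u -32.122659253867894 30.054453992494572 w 41.881961816936894 59.978346718443845
wrist2 150 4770 u -38.458028837982866 35.53356978469346 w 0.15549218645006135 59.999866097481515
wrist2 160 310 u -5.421017862695563 26.011393640595685 w 0.36311213874392934 57.84218227547868
wrist2 170 363 u -7.421354376794019 5.472479547751508 w 0.7249405499449608 8.941530301639432
wrist2 180 253 u -7.393685141913329 5.535288108574053 w -0.22228169407904375 9.261653486785605
[251.746 183.928] [249.914 184.576]
```

```bash
python3 - <<'E'
from h import *
for n in ['scene1','scene2']:
    d=load(n); im=cv2.cvtColor(d['frame'],cv2.COLOR_RGB2BGR)[140:210,300:370]
    cv2.imwrite(f'pics/z4{n}.png',cv2.resize(im,(400,400),interpolation=0))
a=np.hstack([cv2.imread('pics/z4scene1.png'),cv2.imread('pics/z4scene2.png')]); cv2.imwrite('pics/z4.png',a)
d=load('scene1'); P=cloud(d); D=P-PIV; u,v,w=D@X,D@Y,D[...,2]
for c in (332,336,340,344): print(c,[(rr,*np.round([u[rr,c],v[rr,c],w[rr,c]]).astype(int)) for rr in range(160,204,3)])
E
```

```text
332 [(160, np.int64(30), np.int64(131), np.int64(83)), (163, np.int64(-13), np.int64(145), np.int64(49)), (166, np.int64(-12), np.int64(145), np.int64(44)), (169, np.int64(22), np.int64(136), np.int64(60)), (172, np.int64(30), np.int64(134), np.int64(60)), (175, np.int64(23), np.int64(137), np.int64(49)), (178, np.int64(25), np.int64(137), np.int64(44)), (181, np.int64(26), np.int64(138), np.int64(39)), (184, np.int64(27), np.int64(138), np.int64(33)), (187, np.int64(27), np.int64(139), np.int64(27)), (190, np.int64(26), np.int64(140), np.int64(20)), (193, np.int64(26), np.int64(141), np.int64(13)), (196, np.int64(-31), np.int64(159), np.int64(-36)), (199, np.int64(-19), np.int64(157), np.int64(-35)), (202, np.int64(-12), np.int64(155), np.int64(-36))]
336 [(160, np.int64(28), np.int64(139), np.int64(81)), (163, np.int64(30), np.int64(139), np.int64(77)), (166, np.int64(30), np.int64(139), np.int64(72)), (169, np.int64(45), np.int64(136), np.int64(75)), (172, np.int64(49), np.int64(135), np.int64(72)), (175, np.int64(49), np.int64(136), np.int64(67)), (178, np.int64(50), np.int64(136
[... 1251 characters left out ...]
p.int64(67), np.int64(140), np.int64(101)), (166, np.int64(63), np.int64(142), np.int64(93)), (169, np.int64(62), np.int64(143), np.int64(86)), (172, np.int64(48), np.int64(148), np.int64(72)), (175, np.int64(50), np.int64(149), np.int64(67)), (178, np.int64(49), np.int64(150), np.int64(60)), (181, np.int64(26), np.int64(159), np.int64(38)), (184, np.int64(-69), np.int64(192), np.int64(-37)), (187, np.int64(-1), np.int64(169), np.int64(6)), (190, np.int64(4), np.int64(169), np.int64(3)), (193, np.int64(-37), np.int64(184), np.int64(-35)), (196, np.int64(-28), np.int64(182), np.int64(-35)), (199, np.int64(-22), np.int64(180), np.int64(-37)), (202, np.int64(-11), np.int64(178), np.int64(-36))]
```

View pics/z4.png

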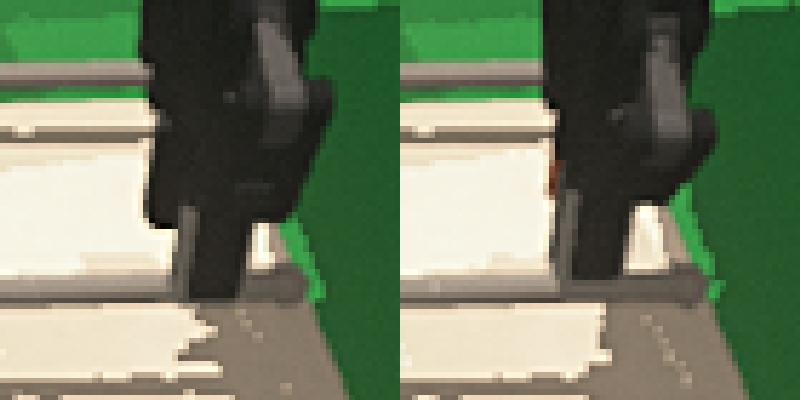

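The closed fingers are resting on top of the rod. The tips show at z≈108 (row 187 of the scene view) while the TCP reads 83, so the real tips are about 25 mm short of the reported TCP. I'll open, go lower and look again.

Emit:
{"fn": "send_rows", "kwargs": {"series": [[0,-0.005,0,0,0,0],[0,0,0,0,0,0],[0,0,0,0,0,0],[0,0,0,0,0,0],[0,0.01,0,0,0,0],[0,0.01,0,0,0,0],[0,0.009,0,0,0,0],[0,0,0,0,0,0]], "gripper": 0.4}}

```text
clock: 5.7
eef_pos: [556.9, 172.4, 55.6]
tcp_rot: [-1.574, -0.001, -1.436]
contact_force: [1.0, 0.4, -0.7]
opening: 0.401
```

```bash
python3 - <<'E'
from h import *
state()
d=snap('scene','scene3'); im=cv2.cvtColor(d['frame'],cv2.COLOR_RGB2BGR)[140:210,300:370]
d2=snap('side','side3'); im2=cv2.cvtColor(d2['frame'],cv2.COLOR_RGB2BGR)[170:280,200:310]
cv2.imwrite('pics/z5.png',np.hstack([cv2.resize(im,(400,400),interpolation=0),cv2.resize(im2,(400,400),interpolation=0)]))
P=cloud(d); D=P-PIV; u,v,w=D@X,D@Y,D[...,2]
for c in (332,336): print(c,[(rr,*[int(t) for t in np.round([u[rr,c],v[rr,c],w[rr,c]])]) for rr in range(180,214,3)])
E
```

```text
t 5.7 p [556.92  172.422  55.626] rot [-1.574 -0.001 -1.436] F [ 1.044  0.411 -0.671] op 0.40083658069379835 q [0.298 0.475 1.839 0.    0.831 0.163]
332 [(180, 24, 138, 39), (183, 26, 138, 35), (186, 38, 135, 37), (189, 42, 135, 34), (192, 45, 135, 30), (195, 27, 141, 10), (198, 25, 143, 2), (201, 27, 143, -3), (204, 28, 144, -9), (207, 2, 152, -36), (210, 10, 151, -37), (213, 19, 149, -37)]
336 [(180, 55, 135, 61), (183, 55, 136, 55), (186, 52, 138, 47), (189, 50, 139, 39), (192, 46, 141, 30), (195, 25, 149, 9), (198, 25, 150, 1), (201, 25, 151, -5), (204, 25, 151, -11), (207, 5, 159, -34), (210, 11, 158, -36), (213, 20, 156, -36)]
```

View pics/z5.png

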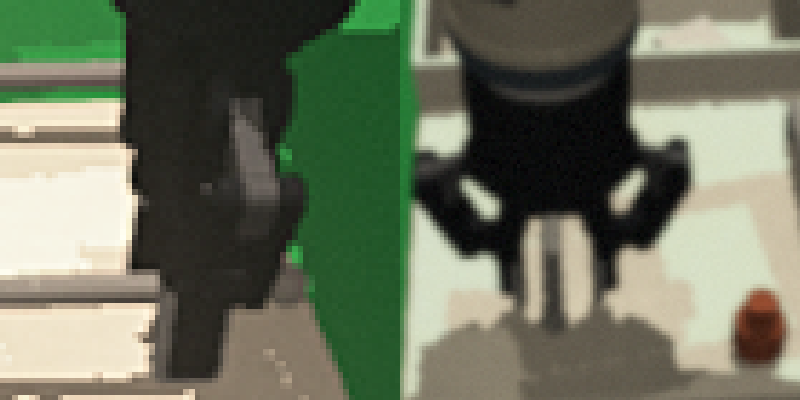

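The fingers now straddle the rod: the near finger hides it and the tips are about 12 mm below its axis. In the side view the rod sits centred between them. Closing now.

Emit:
{"fn": "send_rows", "kwargs": {"series": [[0,0,0,0,0,0],[0,0,0,0,0,0],[0,0,0,0,0,0],[0,0,0,0,0,0],[0,0,0,0,0,0]], "gripper": 0, "squeeze": 30}}

```text
clock: 6.3
eef_pos: [560.1, 173.2, 58.5]
tcp_rot: [-1.567, 0.0, -1.436]
contact_force: [4.9, 0.2, -0.7]
opening: 0.102
```

```bash
python3 - <<'E'
from h import *
state()
E
```

```text
t 6.3 p [560.082 173.2    58.502] rot [-1.567  0.    -1.436] F [ 4.889  0.204 -0.749] op 0.10236965377852146 q [ 0.297  0.471  1.836 -0.     0.831  0.163]
```

Emit:
{"fn": "send_rows", "kwargs": {"series": [[0.0004,-0.0105,0,0,0,0],[0.0012,-0.0104,0,0,0,0],[0.0019,-0.0102,0,0,0,0],[0.0026,-0.0101,0,0,0,0]]}}

```text
clock: 6.7
eef_pos: [560.9, 167.2, 100.0]
tcp_rot: [-1.567, 0.0, -1.436]
contact_force: [6.8, -0.4, -3.2]
opening: 0.102
```

```bash
python3 - <<'E'
from h import *
s=state(); M=R.from_euler('xyz',s['tcp_rot'])
d=snap('scene','scene4');cv2.imwrite('pics/z6.png',cv2.resize(cv2.cvtColor(d['frame'],cv2.COLOR_RGB2BGR)[60:240,200:400],None,fx=3,fy=3))
p0=np.array([560.2,173.2,58.6]); D=s['eef_pos']-p0; print(D@Y,D@Z)
a=np.arange(.285,2.0,.143)
for t,q in zip(a,a[1:]): print(round(q,2), 'x',round(146*(np.cos(t)-np.cos(q)),1),'y',round(-146*(np.sin(q)-np.sin(t)),1))
E
```

```text
t 6.7 p [560.91  167.151  99.987] rot [-1.567  0.    -1.436] F [ 6.815 -0.358 -3.182] op 0.10206435640591692 q [ 0.287  0.413  1.814 -0.     0.911  0.153]
-6.089485935524848 41.386580562323964
0.43 x 7.3 y -19.5
0.57 x 10.0 y -18.3
0.71 x 12.5 y -16.7
0.86 x 14.8 y -14.7
1.0 x 16.7 y -12.5
1.14 x 18.3 y -10.0
1.29 x 19.6 y -7.3
1.43 x 20.4 y -4.4
1.57 x 20.8 y -1.5
1.71 x 20.8 y 1.5
1.86 x 20.4 y 4.5
```

View pics/z6.png

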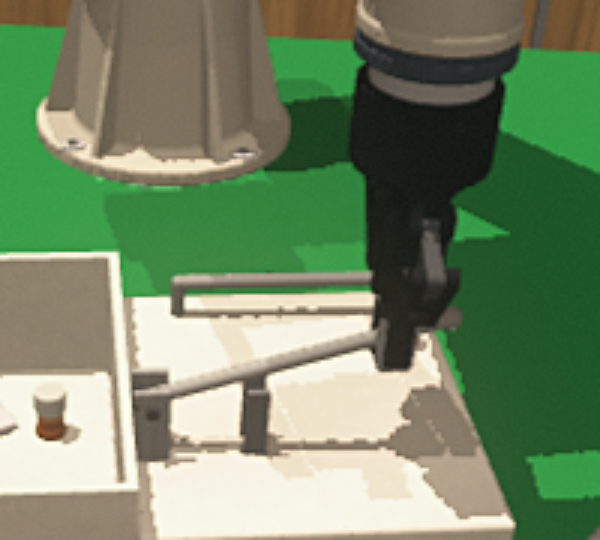

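The rod is out of its clip at about 0.28 rad and still gripped. I'll continue along the arc.

Emit:
{"fn": "send_rows", "kwargs": {"series": [[0.0073,-0.0195,0,0,0,0],[0.01,-0.0183,0,0,0,0],[0.0125,-0.0167,0,0,0,0],[0.0148,-0.0147,0,0,0,0]]}}

```text
clock: 7.15
eef_pos: [567.0, 122.8, 169.3]
tcp_rot: [-1.566, 0.001, -1.436]
contact_force: [10.3, -0.6, -7.5]
opening: 0.101
```

Emit:
{"fn": "send_rows", "kwargs": {"series": [[0.0167,-0.0125,0,0,0,0],[0.0183,-0.01,0,0,0,0],[0.0196,-0.0073,0,0,0,0],[0,0,0,0,0,0]]}}

```text
clock: 7.55
eef_pos: [574.8, 67.3, 199.3]
tcp_rot: [-1.566, 0.0, -1.438]
contact_force: [7.4, 1.8, 0.4]
opening: 0.104
```

```bash
python3 - <<'E'
from h import *
s=state()
d=snap('scene','scene5');cv2.imwrite('pics/z7.png',cv2.resize(cv2.cvtColor(d['frame'],cv2.COLOR_RGB2BGR)[0:240,100:400],None,fx=2.5,fy=2.5))
p0=np.array([560.2,173.2,58.6]); D=s['eef_pos']-p0; print(D@Y,D@Z, 'ideal',146*(np.cos(1.286)-1),146*np.sin(1.286))
E
```

```text
t 7.55 p [574.83   67.292 199.32 ] rot [-1.566  0.    -1.438] F [7.425 1.837 0.355] op 0.1036165942336903 q [ 0.114  0.287  1.747  0.     1.102 -0.019]
-106.91378823881628 140.71954443352473 ideal -104.97954973733601 140.11895896076416
```

View pics/z7.png

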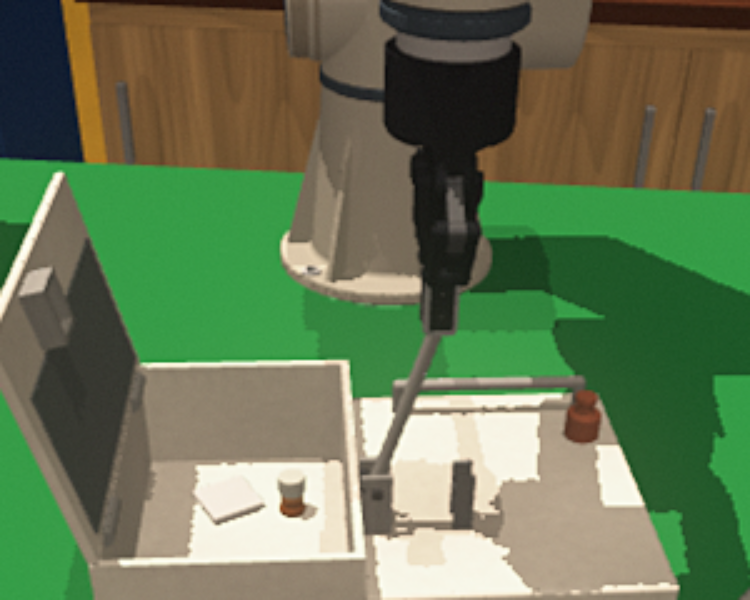

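Emit:
{"fn": "send_rows", "kwargs": {"series": [[0.0204,-0.0044,0,0,0,0],[0.0208,-0.0015,0,0,0,0],[0.0208,0.0015,0,0,0,0],[0.0204,0.0045,0,0,0,0]]}}

```text
clock: 8.0
eef_pos: [584.3, -13.7, 198.6]
tcp_rot: [-1.569, 0.0, -1.436]
contact_force: [-0.4, -0.4, 0.4]
opening: 0.003
```

Emit:
{"fn": "send_rows", "kwargs": {"series": [[0.0196,0.0073,0,0,0,0],[0.0183,0.01,0,0,0,0],[0.0083,0.006,0,0,0,0],[0,0,0,0,0,0]]}}

```text
clock: 8.4
eef_pos: [588.7, -59.5, 173.5]
tcp_rot: [-1.573, 0.001, -1.438]
contact_force: [-0.1, 0.4, -0.6]
opening: 0.002
```

```bash
python3 - <<'E'
from h import *
s=state()
d=snap('scene','scene6');cv2.imwrite('pics/z8.png',cv2.resize(cv2.cvtColor(d['frame'],cv2.COLOR_RGB2BGR)[0:240,100:400],None,fx=2.5,fy=2.5))
E
```

```text
t 8.4 p [588.729 -59.486 173.45 ] rot [-1.573  0.001 -1.438] F [-0.15   0.383 -0.558] op 0.0020660472346337487 q [-0.103  0.338  1.738  0.     1.068 -0.236]
```

View pics/z8.png

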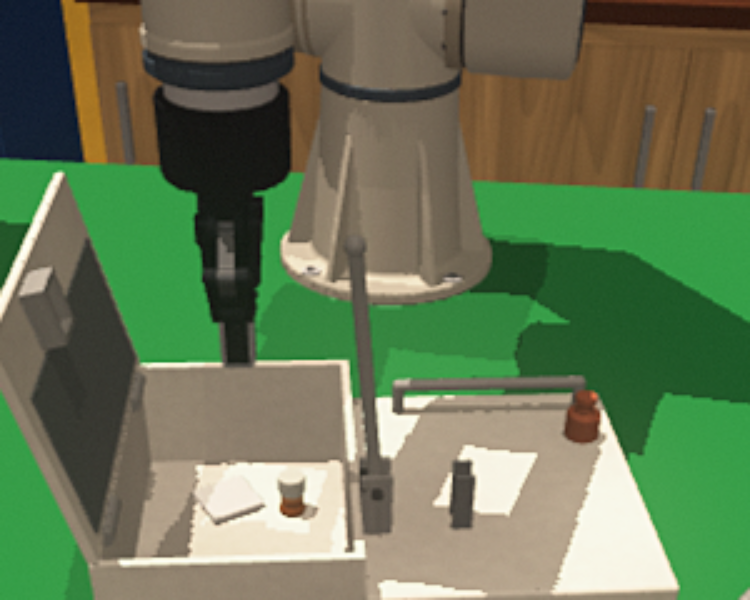

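Emit:
{"fn": "send_rows", "kwargs": {"series": [[0,-0.05,0,0,0,0],[0,-0.05,0,0,0,0]]}}

```text
clock: 8.65
eef_pos: [588.5, -57.8, 274.8]
tcp_rot: [-1.574, 0.001, -1.436]
contact_force: [1.5, 1.3, -0.2]
opening: 0.001
```

```bash
python3 - <<'E'
from h import *
s=state()
d=snap('scene','scene7');cv2.imwrite('pics/z9.png',cv2.resize(cv2.cvtColor(d['frame'],cv2.COLOR_RGB2BGR)[0:240,100:400],None,fx=2.5,fy=2.5))
E
```

```text
t 8.65 p [588.453 -57.78  274.791] rot [-1.574  0.001 -1.436] F [ 1.495  1.294 -0.159] op 0.0006279441471235327 q [-0.101  0.246  1.629  0.     1.27  -0.236]
```

View pics/z9.png

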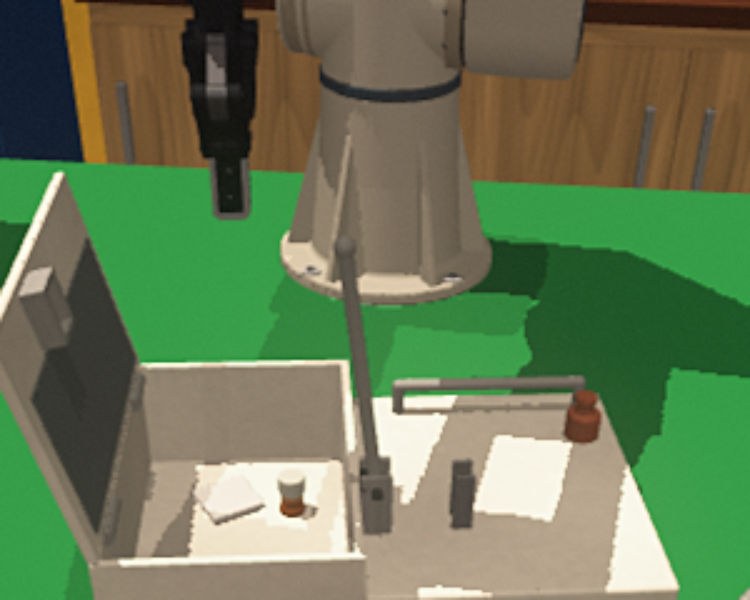

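The rod slipped out of the grip past upright. The ball has moved from (355,243) to (345,248) in the crop, so it is sinking towards the lid. I've cleared its path, and I'll lift further while it settles.

Emit:
{"fn": "send_rows", "kwargs": {"series": [[0,-0.05,0,0,0,0],[0,-0.05,0,0,0,0],[0,-0.02,0,0,0,0],[0,0,0,0,0,0],[0,0,0,0,0,0],[0,0,0,0,0,0],[0,0,0,0,0,0],[0,0,0,0,0,0]]}}

```text
clock: 9.5
eef_pos: [589.3, -58.8, 393.3]
tcp_rot: [-1.573, 0.0, -1.436]
contact_force: [-0.7, -0.5, -0.5]
opening: 0.001
```

```bash
python3 - <<'E'
from h import *
s=state()
d=snap('scene','scene8');cv2.imwrite('pics/z10.png',cv2.resize(cv2.cvtColor(d['frame'],cv2.COLOR_RGB2BGR)[0:240,100:400],None,fx=2.5,fy=2.5))
for th in (1.7,2,2.2,2.34): print(th,proj(d,PIV+178*(np.cos(th)*Y+np.sin(th)*Z)))
E
```

```text
t 9.5 p [589.305 -58.802 393.312] rot [-1.573  0.    -1.436] F [-0.655 -0.48  -0.501] op 0.0008886203684129164 q [-0.102  0.184  1.457  0.     1.503 -0.237]
1.7 [235.059  99.105]
2 [201.51  108.338]
2.2 [182.063 119.189]
2.34 [170.503 128.583]
```

View pics/z10.png

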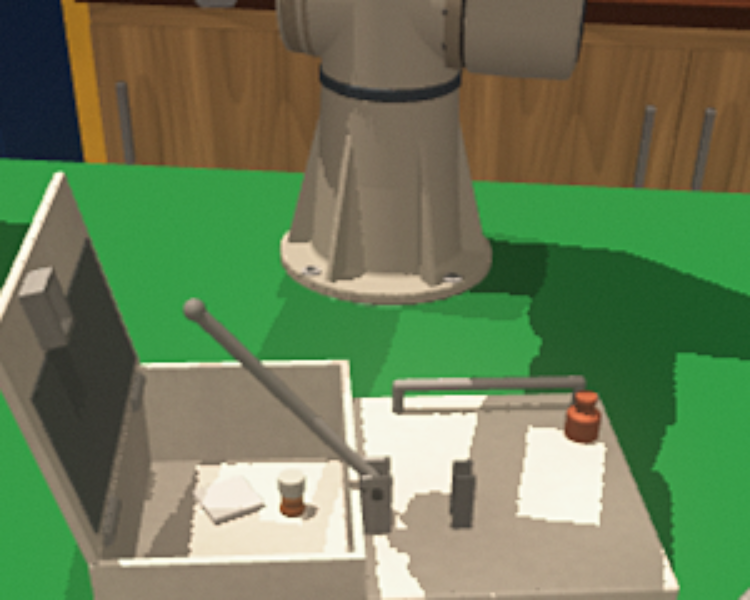

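```bash
python3 - <<'E'
from h import *
s=state(); D=s['eef_pos']-ORG; print('chest',D@X,D@Y,D[2])
print('togo above behind',togo(ORG-285*Y+393*Z), 'then down to 212')
d=snap('scene','scene9')
g=cloud(d); E=g-PIV
u,v,w=E@X,E@Y,E[...,2]
m=(abs(u)<20)&(v<-60)&(v>-140)&(w>50)&(w<150); 
A=np.c_[v[m],w[m]]; c=A.mean(0); dr=np.linalg.svd(A-c)[2][0]; print(m.sum(),'angle',np.arctan2(*(dr*np.sign(dr[1]))[::-1]),'far',A[:,0].min())
for sn in ['side0']:
    d=load(sn);P=cloud(d).reshape(-1,3);E=P-ORG;u,v,w=E@X,E@Y,E[:,2]
    m=(abs(u)<140)&(v<-210)&(v>-400); print('behind max z (view from side)',np.percentile(w[m],[50,99,100]))
E
```

```text
t 9.55 p [589.408 -58.861 393.577] rot [-1.572  0.    -1.436] F [-0.597 -0.164 -0.11 ] op -0.001883081878847347 q [-0.102  0.184  1.456  0.     1.503 -0.237]
chest 41.82445563188774 -85.84627167059791 393.57654271622835
togo above behind [199.237   0.55  -41.425] then down to 212
359 angle 2.3321024892995306 far -127.64694841866503
behind max z (view from side) [2.609 3.022 3.023]
```

The depth fit puts the rod at 2.33 rad, so it is on its stop. Next I'll go over and behind the lid.

Emit:
{"fn": "send_rows", "kwargs": {"series": [[0.045,0,-0.01,0,0,0],[0.045,0,-0.01,0,0,0],[0.045,0,-0.01,0,0,0],[0.045,0,-0.011,0,0,0],[0.02,0,0,0,0,0],[0,0,0,0,0,0]]}}

```text
clock: 10.2
eef_pos: [575.7, -265.1, 393.8]
tcp_rot: [-1.571, 0.0, -1.44]
contact_force: [0.2, -0.4, -0.2]
opening: -0.003
```

Emit:
{"fn": "send_rows", "kwargs": {"series": [[0,0.045,0,0,0,0],[0,0.045,0,0,0,0],[0,0.045,0,0,0,0],[0,0.045,0,0,0,0],[0,0,0,0,0,0],[0,0,0,0,0,0]]}}

```text
clock: 10.8
eef_pos: [576.2, -261.6, 215.1]
tcp_rot: [-1.571, 0.001, -1.436]
contact_force: [-0.3, -0.3, 0.9]
opening: 0.001
```

```bash
python3 - <<'E'
from h import *
s=state(); D=s['eef_pos']-ORG; print('chest',D@X,D@Y,D[2])
a=[cv2.cvtColor(snap(n,n+'10')['frame'],cv2.COLOR_RGB2BGR) for n in ('scene','side')]
cv2.imwrite('pics/z11.png',np.hstack([cv2.resize(a[0][0:270,60:330],(400,400)),cv2.resize(a[1][0:270,130:400],(400,400))]))
P=cloud(load('scene10'));E=P-ORG;u,v,w=E@X,E@Y,E[...,2]
m=(v<-230)&(v>-340)&(w>100)&(w<300)&(abs(u)<60); print(m.sum(),'finger lowest w',w[m].min() if m.any() else None, 'v',v[m].min(),v[m].max())
E
```

```text
t 10.8 p [ 576.2   -261.639  215.088] rot [-1.571  0.001 -1.436] F [-0.264 -0.254  0.887] op 0.0007591358883887546 q [-0.429  0.359  1.607  0.     1.176 -0.564]
chest 1.1462803791650964 -284.9406453390863 215.0883028001488
659 finger lowest w 238.75278901813732 v -295.27128708971077 -268.80238108064543
```

View pics/z11.png

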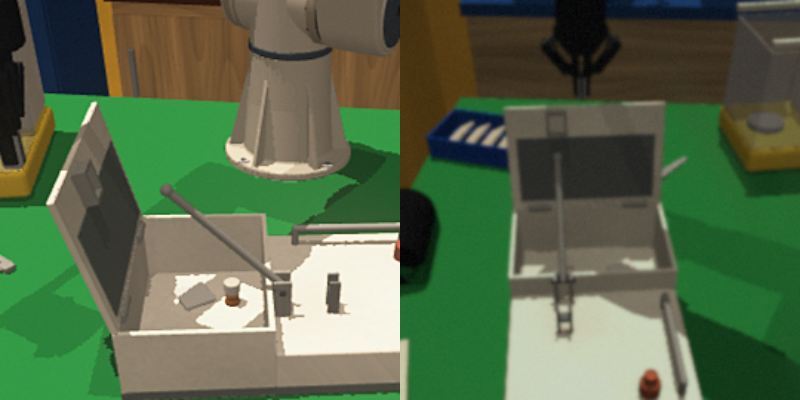

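Emit:
{"fn": "send_rows", "kwargs": {"series": [[-0.02,0.02,0,0,0,0],[-0.03,0,0,0,0,0],[-0.008,0,0,0,0,0],[-0.006,0,0,0,0,0],[-0.006,0,0,0,0,0],[-0.006,0,0,0,0,0],[-0.004,0,0,0,0,0],[0,0,0,0,0,0]]}}

```text
clock: 11.7
eef_pos: [565.1, -183.2, 194.5]
tcp_rot: [-1.571, 0.0, -1.436]
contact_force: [0.6, -0.4, -1.0]
opening: 0.001
```

```bash
cat >> h.py <<'E'
def lidang(tag):
    P=cloud(load(tag)).reshape(-1,3);E=P-ORG;u,v,w=E@X,E@Y,E[:,2]
    m=(u>-110)&(u<15)&(w>125)&(w<285)&(v>-225)&(v<-70)
    A=np.c_[v[m],w[m]]
    best=0; rng=np.random.default_rng(0)
    for i in range(200):
        a,b=A[rng.choice(len(A),2,False)]; n=np.array([-(b-a)[1],(b-a)[0]]); n/=np.linalg.norm(n)+1e-9
        k=abs((A-a)@n)<2.5
        if k.sum()>best: best=k.sum();bk=k
    B=A[bk]; d=np.linalg.svd(B-B.mean(0),full_matrices=False)[2][0]; d*=np.sign(d[1])
    return np.arctan2(d[1],d[0]),best,len(A)
E
python3 - <<'E'
from h import *
s=state(); D=s['eef_pos']-ORG; print('chest',D@X,D@Y,D[2])
a=[cv2.cvtColor(snap(n,n+'11')['frame'],cv2.COLOR_RGB2BGR) for n in ('scene','side')]
cv2.imwrite('pics/z12.png',np.hstack([cv2.resize(a[0][0:270,60:330],(400,400)),cv2.resize(a[1][0:270,130:400],(400,400))]))
print(lidang('side10'),lidang('side11'),lidang('scene11'))
E
```

```text
t 11.7 p [ 565.064 -183.167  194.548] rot [-1.571  0.    -1.436] F [ 0.567 -0.389 -1.041] op 0.0011937663693639192 q [-0.316  0.318  1.715  0.     1.109 -0.451]
chest 0.7914969501393214 -205.68349520601285 194.54819652586718
(np.float64(1.8177099537270978), np.int64(2787), 3156) (np.float64(1.6327163603421888), np.int64(2756), 3231) (np.float64(1.637203693271609), np.int64(1003), 1237)
```

View pics/z12.png

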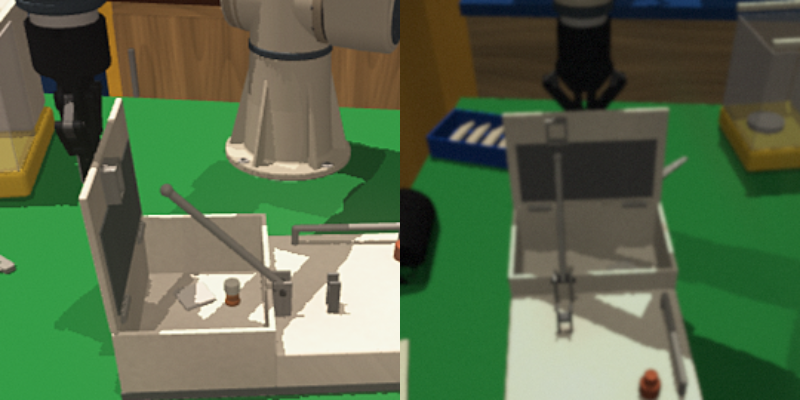

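Emit:
{"fn": "send_rows", "kwargs": {"series": [[-0.004,0,0,0,0,0],[-0.004,0,0,0,0,0],[-0.004,0,0,0,0,0],[-0.004,0,0,0,0,0],[-0.004,0,0,0,0,0],[-0.004,0,0,0,0,0],[-0.004,0,0,0,0,0]]}}

```text
clock: 12.5
eef_pos: [561.3, -155.2, 194.5]
tcp_rot: [-1.571, 0.0, -1.436]
contact_force: [0.1, -0.7, -0.4]
opening: -0.001
```

```bash
python3 - <<'E'
from h import *
s=state(); snap('side','side12'); print(lidang('side12'))
E
```

```text
t 12.5 p [ 561.31  -155.231  194.475] rot [-1.571  0.    -1.436] F [ 0.143 -0.746 -0.356] op -0.0014119600654637062 q [-0.272  0.3    1.74   0.     1.101 -0.407]
(np.float64(1.4345535687880244), np.int64(2571), 2973)
```

Emit:
{"fn": "send_rows", "kwargs": {"series": [[-0.004,0,0,0,0,0],[-0.004,0,0,0,0,0],[-0.003,0,0,0,0,0],[0,0,0,0,0,0],[0,0,0,0,0,0],[0,0,0,0,0,0]]}}

```text
clock: 13.15
eef_pos: [559.9, -144.8, 194.5]
tcp_rot: [-1.571, -0.0, -1.436]
contact_force: [0.4, 0.3, -0.6]
opening: 0.001
```

```bash
python3 - <<'E'
from h import *
s=state(); snap('side','side13'); print(lidang('side13'))
a=[cv2.cvtColor(snap(n,n+'13')['frame'],cv2.COLOR_RGB2BGR) for n in ('scene','side')]
cv2.imwrite('pics/z13.png',np.hstack([cv2.resize(a[0][0:270,60:330],(400,400)),cv2.resize(a[1][0:270,130:400],(400,400))]))
E
```

```text
t 13.15 p [ 559.939 -144.81   194.5  ] rot [-1.571 -0.    -1.436] F [ 0.392  0.309 -0.608] op 0.0006800571707866177 q [-0.256  0.294  1.749 -0.     1.099 -0.39 ]
(np.float64(1.2239624042585688), np.int64(2142), 2597)
```

View pics/z13.png

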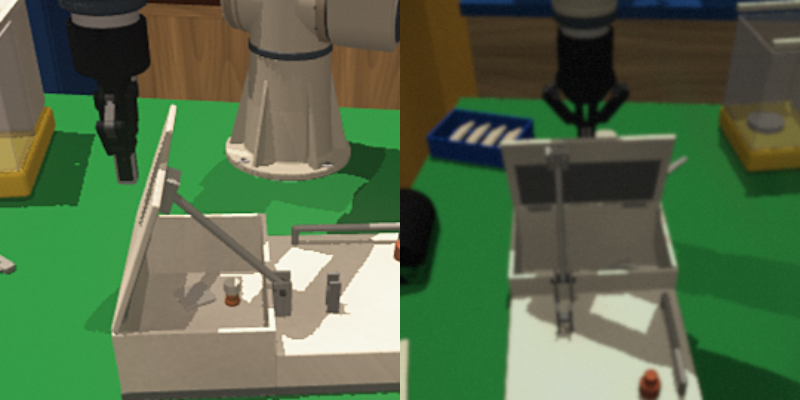

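The lid has sunk to about 1.22 rad and the rod's tip is at the slot (near (172,190) in the left view). The gripper is clear behind it. I'll back off and check that it holds still.

Emit:
{"fn": "send_rows", "kwargs": {"series": [[0.03,0,0,0,0,0],[0.04,0,0,0,0,0],[0.03,0,0,0,0,0],[0,0,0,0,0,0],[0,0,0,0,0,0],[0,0,0,0,0,0],[0,0,0,0,0,0],[0,0,0,0,0,0]]}}

```text
clock: 14.1
eef_pos: [573.3, -242.9, 194.6]
tcp_rot: [-1.571, 0.0, -1.435]
contact_force: [0.3, 0.3, -0.3]
opening: -0.001
```

```bash
python3 - <<'E'
from h import *
s=state(); a=[cv2.cvtColor(snap(n,n+'14')['frame'],cv2.COLOR_RGB2BGR) for n in ('scene','side')]
print(lidang('side14'),lidang('scene14'))
cv2.imwrite('pics/z14.png',np.hstack([cv2.resize(a[0][90:230,120:260],(400,400)),cv2.resize(a[1][60:200,180:320],(400,400))]))
E
```

```text
t 14.1 p [ 573.303 -242.947  194.571] rot [-1.571  0.    -1.435] F [ 0.309  0.324 -0.346] op -0.0009898563957932384 q [-0.403  0.362  1.652  0.     1.128 -0.539]
(np.float64(1.224771665721797), np.int64(2131), 2261) (np.float64(1.1905555002107957), np.int64(336), 389)
```

Emit:
{"fn": "send_rows", "kwargs": {"series": [[0,0,0,0,0,0],[0,0,0,0,0,0],[0,0,0,0,0,0],[0,0,0,0,0,0],[0,0,0,0,0,0],[0,0,0,0,0,0],[0,0,0,0,0,0],[0,0,0,0,0,0]]}}

```text
clock: 15.0
eef_pos: [573.3, -243.8, 194.5]
tcp_rot: [-1.571, 0.0, -1.436]
contact_force: [-0.0, 0.3, -0.2]
opening: 0.002
```

```bash
python3 - <<'E'
from h import *
snap('side','side15'); d=snap('scene','scene15'); print(lidang('side15'),lidang('scene15'))
E=cloud(d)-PIV; u,v,w=E@X,E@Y,E[...,2]
m=(abs(u)<12)&(v<-25)&(v>-100)&(w>20)&(w<115)
A=np.c_[v[m],w[m]]; dr=np.linalg.svd(A-A.mean(0))[2][0]; dr*=np.sign(dr[1]); th=np.arctan2(dr[1],dr[0]); print('rod',th,m.sum())
la=lidang('side15')[0]; h=ORG-178*Y+102*Z
tip=178*np.array([np.cos(th),np.sin(th)])+[2,0]
sl=np.array([-178,0])+140*np.array([np.cos(la),np.sin(la)])+6*np.array([np.sin(la),-np.cos(la)])
print('tip',tip,'slot~',sl,np.linalg.norm(tip-sl))
E
```

```text
(np.float64(1.2248701041414807), np.int64(2139), 2261) (np.float64(1.19082343153859), np.int64(336), 393)
rod 2.3297736519044 377
tip [-120.496  129.146] slot~ [-124.886  129.672] 4.421289194510257
```

View pics/z14.png

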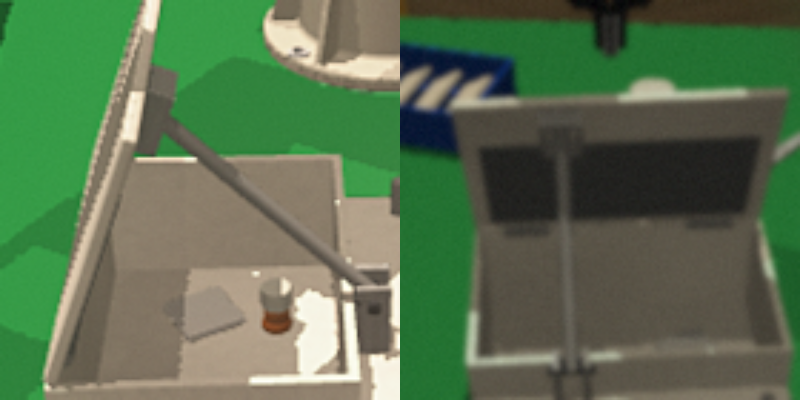

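The ball is inside the pocket (left view around (165,115), right view (560,135)), and the lid stays still at about 1.2 rad. Handing in.

```bash
python3 -c "
from rig import r
print(r.sign_off())"
```

```text
the job is handed in; nothing more can be done
None
```

The rod now holds the lid open by itself, and I handed the job in at about 15 s of the 48 s allowed. I lifted the rod out of its clip and swung it past upright. It then sank onto its stop while the lid was still leaning back. I pushed the lid forward from behind with the shut fingers until it sank onto the rod, then backed the gripper off.

**Last checks:**
- **Lid:** it reads 1.225 rad from the side camera and 1.19 rad from the scene camera, the same in two looks 0.9 s apart. The two cameras differ by about 0.03 rad.
- **Rod:** it was at about 2.33 rad both before the lid came down and at the end. The tip works out at about 4 mm from the slot's point, and both pictures show the ball in the pocket.
- **Robot:** the gripper is clear behind the lid and the contact force is close to zero.

**What went wrong or disagreed:**
- **First grasp:** it closed on top of the rod, because the fingertips showed about 25 mm short of the reported TCP in the camera depth. I corrected for that and the second grasp held.
- **Rod slipped:** it came out of the grip near upright instead of being released on purpose. It was already past upright, so I moved the fingers out of its way and it sank onto the stop.
- **Lid before the push:** it read about 1.70 rad at first and about 1.82 rad just before I pushed it. I did not resolve that difference.

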